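# Stand the slumped slide-file box back in its row

### The job

At the end of the row of slide-file boxes one box has slumped over onto the wooden bookend. With a fingertip, push that box itself back upright (not by shoving the bookend into it), then push the bookend along the bench until the box stands snugly, squarely between the row and the bookend. Only push: do not lift or carry anything, do not knock the box over, and leave the bottles, jar, dish and tray where they stand.

Things in the scene. Friction and masses are not known exactly. Their poses are not given: they have to be found in the camera images.
- row: Fixed row of three upright file boxes with a wooden end board, 110 mm deep (its x), 150 mm tall (end board 165 mm), 140 mm long. Origin: on the bench, in the middle of the row's open end face; the row lies on its +y side, and the free end with the slumped box and the bookend on its -y side. z up. The row does not move when pushed.
- slide_box: The slumped slide-file box: a closed plywood-coloured box, 110 mm (its x) by 40 mm thick (its y) by 150 mm tall (its z), about 0.4 kg. Origin: centre of its bottom face. It leans 28 degrees to the row's -y side, standing on its lower -y edge, its -y face resting on the bookend's top edge at 75 mm height. Its foot is 5 to 15 mm short of the row; once upright it can be slid along.
- slide_box_upper (a point): A point on the middle of the slumped box's -y face, 135 mm up from its bottom (119 mm above the bench at the start). From 75 to 132 mm height this face overhangs the bookend and can be pushed towards the row; the box's highest corner is at 151 mm. Pushed to within about 15 degrees of upright, the box drops upright by itself.
- bookend: The bookend: a loose wooden block with a steel face, 100 mm wide (its x), 80 mm long (its y), 75 mm tall, about 0.5 kg. Origin: on the bench, at the middle of the foot of its steel face, which looks to +y towards the row; the block extends 80 mm to -y from there, and its wooden outer end face can be pushed. The bench beyond that outer end is free for 90 mm and more.
- reagent_bottle: Bystander: amber glass reagent bottle, 60 mm diameter, 150 mm tall. Origin: centre of its underside.
- clear_bottle: Bystander: clear glass bottle with blue cap, 54 mm diameter, 160 mm tall. Origin: centre of its underside.
- white_jar: Bystander: white plastic jar, 72 mm diameter, 75 mm tall. Origin: centre of its underside.
- petri_dish: Bystander: closed glass petri dish, 90 mm diameter, 16 mm tall. Origin: centre of its underside.
- slide_tray: Bystander: empty shallow red slide tray, 70 x 110 x 18 mm. Origin: centre of its underside.
- dropper: Bystander: small amber dropper bottle, 36 mm diameter, 85 mm tall. Origin: centre of its underside.
Things that resemble listed ones, but are neither listed nor needed, are in the scene too. Leave any yellow look-alike of the slide_box alone. Several things look just like the bookend: the one meant starts nearest to the robot's base.

How it is judged:
On the way, in this order (a step that is already met when the one before it is completed fails the run):
1. the slumped box has been stood upright (angle between slide_box's own z axis and vertical below 0.06 rad), for 0.2 s.
2. the bookend has been pushed up to the box, which stands against the row (angle between slide_box's own z axis and vertical below 0.06 rad and y of slide_box in the frame of row above -0.028 m and angle between the y axis of slide_box and the y axis of row, either way round below 0.12 rad and x of slide_box in the frame of row between -0.03 and 0.03 m and y of bookend in the frame of slide_box above -0.027 m and angle between the y axis of bookend and the y axis of slide_box, either way round below 0.15 rad and x of bookend in the frame of slide_box between -0.035 and 0.035 m), for 0.2 s.
At the end, for the whole second after the job is handed in: The box is upright on the bench (within 3.4 degrees), within 8 mm of the row's end face, square to it (within 7 degrees) and within 30 mm of in line; the bookend stands flat within 7 mm of the box, within 8.5 degrees of square and 35 mm of centred on it; both at rest (all of step 2 and angle between bookend's own z axis and vertical below 0.06 rad and linear speed of each of slide_box, bookend below 0.02 m/s and height (world z) of each of slide_box, bookend below 0.01 m); the robot touches nothing.
It fails at once if the bookend was shoved (over 15 mm) while the box was still leaning (angle between slide_box's own z axis and vertical above 0.25 rad and distance of bookend from where it was at the start of the episode above 0.015 m).
It fails at once if the box or the bookend was lifted off the bench (height (world z) of slide_box above 0.03 m or height (world z) of bookend above 0.02 m).
It fails at once if the box or the bookend was knocked over (angle between slide_box's own z axis and vertical above 0.8 rad or angle between bookend's own z axis and vertical above 0.5 rad).
It fails at once if a bystander was shifted by more than 25 mm or tipped (distance of any of reagent_bottle, clear_bottle, white_jar, petri_dish, slide_tray, dropper from where it was at the start of the episode above 0.025 m or angle between any of reagent_bottle, clear_bottle, white_jar, petri_dish, slide_tray, dropper's own z axis and vertical above 0.4 rad).
It also fails if it takes over 45 s, if anything falls off the work surface, if the arm or the gripper's body presses on something with over 40 N, if the wrist force passes 120 N, or if a joint passes its speed limit or range.

### The arm

A 6-joint arm with a two-finger parallel gripper is mounted at the origin on the work surface. World frame = base frame: x ahead of the robot, y to its left, z up, the work surface at z = 0. Lengths are in m, angles in rad, forces in N, time in s.
With the tool pointing down it reaches from about 0.3 to 0.875 m from the base axis. Payload 6.4 kg.
Tool frame: the origin (TCP) lies on the centre line of the jaws, within the pads' length; the fingertips stand ctrl.tip_extent ahead of it and the grasp point (between the pads) lies 8 mm behind it (ctrl.tip_extent is the distance from the TCP to the fingertips, in m); z points along the fingers, y is the line along which they close (so a half turn about z gives the same grasp; the last joint's range is limited). The gripper opens to 85 mm and grips with 20 to 120 N. Pads are 22 mm wide; open, the fingers measure 114 mm over their backs; the gripper's body (76 mm by 85 mm) begins 54 mm behind the grasp point. The pads swing forward as they close: fully open they stand 13 mm farther back than shut.
Start: joints at [1.128, 0.181, 1.607, -0, 1.354, -0.206], TCP at [0.135, 0.559, 0.242] pointing down, gripper open.
Joint ranges: [-2.99, 2.99], [-0.89, 2.07], [0.3, 2.58], [-1.14, 4.28], [0, 2.63], [-3.12, 3.12]. Speed limits (rad/s): [2.57, 2.57, 3.01, 3.14, 3.14, 3.14].

### API

Orientations are given as a unit quaternion [w, x, y, z].
In Python, from bench import ctrl gives the robot as it stands.
- The arm moves only by the shell command python3 -m handwheel 'ROWS'. ROWS is JSON, a list of rows, each a list of 7 numbers: the turn, a rotation vector about the tool's x, y, z as a fraction of full scale, then the shift along the tool's x, y, z as a fraction of full scale, then the opening, from 0 (shut) to 1 (fully open). In form: [[rx, ry, rz, x, y, z, jaw], ...]. A call has exactly 8 rows; each row shifts and turns the commanded pose from where the row before left it, along the tool's axes as they then stand; what a row does not reach is not made up. Full scale, the value 1, is 300 mm for a shift and pi rad for a turn. A row lasts 1/10 s, in which the tool goes at most 50 mm and 8.59 degrees, less where a joint would pass 70% of its speed; a pose out of reach is approached as far as the arm can. A call with a number of a shift or a turn outside -1 to 1 is refused whole. A call with a gripper value outside its range is refused whole. The fingers move at their own pace and stop on an object; the grip force is fixed at half the most. Time passes only in rows, so rows that do not move let the fingers close, or fill a call up. It gives the time, the measured TCP pose, the force, the opening and the grip force at its end, in the units of the state.
- ctrl.get_obs(): the state, without advancing time (a new reading comes with each control period).
- ctrl.camera(name): name is "scene" or "top" or "wrist"; returns the picture (480x640x3 uint8, blue, green, red); there is no depth.
- ctrl.camera_model(name): a dict with "camera_matrix" (3x3 intrinsics, pixels), "dist_coeffs" ([k1, k2, p1, p2, k3] as OpenCV has them; the pictures are not rectified), "cam_to_world" (4x4, takes a point from camera to world coordinates). Camera axes: x right, y up, looking along -z (the intrinsics and any distortion apply to the point x, -y, -z); pixel columns grow to the right and rows downward; lengths in m; the calibration is good to about 2 mm. A picture is of the moment at which its call begins: read the wrist's pose just before it. camera_model takes no time and is no camera call; for the wrist camera it gives the pose at the moment of the call.
- ctrl.hand_in(): hands the job in; it is judged then, once.
The state is a dict: "time_s": time; "q": joint angles; "dq": joint speeds; "joint_efforts": joint torques, N m; "eef_pos": TCP position; "eef_rot": TCP orientation; "wrist_force": force on the tool from outside, world axes, zero at the start; "torque": the same for the moment, N m; "opening": opening from 0.0 (shut) to 1.0 (fully open); "grasp_force": force on a finger pad.
Only numpy, scipy, OpenCV 4.12 (cv2) and the standard library are available. Lean on these libraries where they do the work, as an engineer would, in place of code of your own. Each camera call takes 0.05 s, during which the arm holds its last target. There are 200 camera calls.

## Working session

There is one attempt and no reset: what is moved stays moved. The work goes in short steps, Python scripts to look and compute and a shell command to move; the robot and the scene stay as the last step left them, time stands still between calls to the robot, and variables do not carry over. Pictures are saved under pics/ and viewed, at most 10 in all, crops included, and the job is handed in when it is done.

```bash
mkdir -p pics; python3 - <<'E'
from bench import ctrl
import cv2
for n in("scene","top"):
    cv2.imwrite(f"pics/{n}0.png",ctrl.camera(n))
    m=ctrl.camera_model(n);print(n,m)
o=ctrl.get_obs();print(o['eef_pos'],o['eef_rot'],ctrl.tip_extent,o['time_s'])
E
```

```text
scene {'camera_matrix': array([[525.26580999,   0.        , 320.2515002 ],
       [  0.        , 525.26580999, 232.98755731],
       [  0.        ,   0.        ,   1.        ]]), 'dist_coeffs': array([-0.01503568,  0.        ,  0.        ,  0.        ,  0.        ]), 'cam_to_world': array([[ 0.37487779, -0.58087767,  0.72252873,  1.51823363],
       [ 0.92693973,  0.24812884, -0.28145125, -0.31752014],
       [-0.01579147,  0.77525042,  0.63145659,  0.91335181],
       [ 0.        ,  0.        ,  0.        ,  1.        ]])}
top {'camera_matrix': array([[599.25951558,   0.        , 317.61866392],
       [  0.        , 599.25951558, 224.16499522],
       [  0.        ,   0.        ,   1.        ]]), 'dist_coeffs': array([0.02567962, 0.        , 0.        , 0.        , 0.        ]), 'cam_to_world': array([[-0.00701179,  0.99556223, -0.09384396,  0.4376064 ],
       [-0.99975342, -0.00500192,  0.02163524,  0.04489446],
       [ 0.02106982,  0.09397253,  0.99535181,  1.52764996],
       [ 0.        ,  0.        ,  0.        ,  1.        ]])}
[0.13467207 0.55852416 0.24147841] [-2.38338617e-04  1.18128496e-01  9.92997996e-01 -7.62141492e-04] 0.011 0.1
```

View pics/scene0.png

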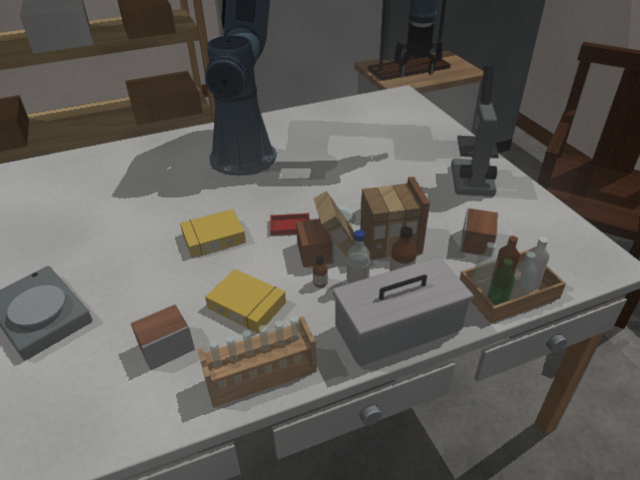

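View pics/top0.png

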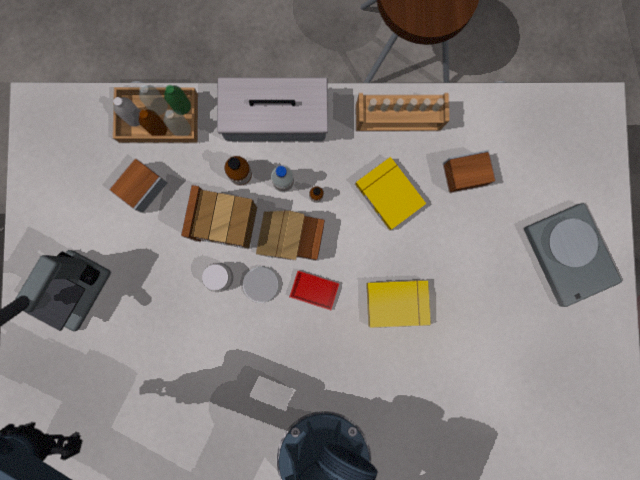

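The pictures show the row at top-view (222,217), the slumped box at (285,234) and the bookend at (310,238). The dropper is at (316,194) and the red tray at (315,290). Next I'll enlarge this area.

```bash
python3 - <<'E'
import cv2
t=cv2.imread("pics/top0.png")[170:315,175:345];cv2.imwrite("pics/tc.png",cv2.resize(t,None,fx=4,fy=4,interpolation=cv2.INTER_CUBIC))
E
cat > h.py <<'E'
import cv2,numpy as np
from bench import ctrl
def ray(n,uv,z):
    m=ctrl.camera_model(n);uv=np.array(uv,float).reshape(-1,1,2)
    p=cv2.undistortPoints(uv,m['camera_matrix'],m['dist_coeffs']).reshape(-1,2)
    T=m['cam_to_world'];d=np.c_[p[:,0],-p[:,1],-np.ones(len(p))]@T[:3,:3].T
    c=T[:3,3];z=np.broadcast_to(z,len(p));return c+d*((z-c[2])/d[:,2])[:,None]
E
```

```text
(no output)
```

View pics/tc.png

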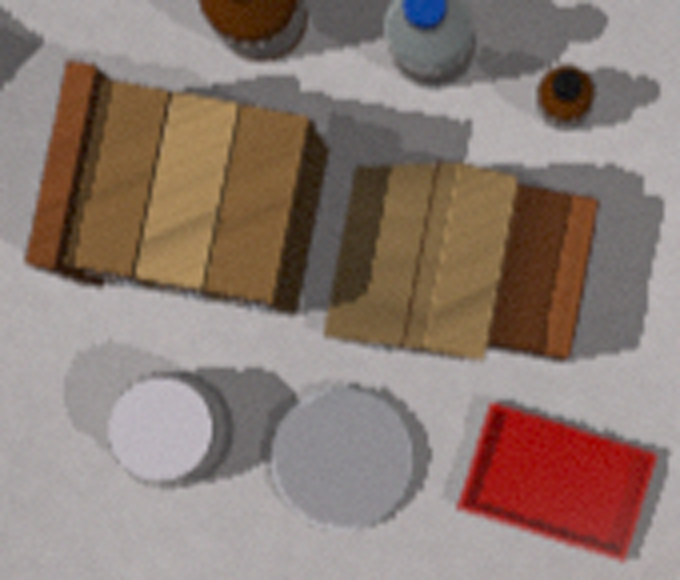

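Crop (4x, offset 175,170) gives these edges:
- Row's top open edge: (308,116)-(273,304).
- Box's high edge: (457,168)-(425,348), and its -y top edge: (517,175)-(487,357).
- Bookend's outer top edge: (597,198)-(570,357).

```bash
python3 - <<'E'
from h import *
c=[(308,116),(273,304),(457,168),(425,348),(517,175),(487,357),(597,198),(570,357),(567,85),(490,403),(655,455)]
z=[.15,.15,.151,.151,.132,.132,.075,.075,.085,.018,.018]
p=ray("top",np.array(c)/4+[175,170],z)
print(p.round(4))
for i in range(0,8,2):
    d=p[i]-p[i+1];print(i,np.linalg.norm(d),np.degrees(np.arctan2(d[1],d[0])),(p[i]+p[i+1])/2)
d=p[0]-p[1];a=np.arctan2(d[1],d[0]);O=(p[0]+p[1])/2
R=np.array([[np.cos(a),np.sin(a)],[-np.sin(a),np.cos(a)]])
print("row frame\n",((p-O)[:,:2]@R.T).round(4))
E
```

```text
[[ 0.6267  0.1663  0.15  ]
 [ 0.518   0.186   0.15  ]
 [ 0.596   0.0803  0.151 ]
 [ 0.4922  0.0989  0.151 ]
 [ 0.5939  0.0457  0.132 ]
 [ 0.4875  0.0637  0.132 ]
 [ 0.5859 -0.0029  0.075 ]
 [ 0.4892  0.0142  0.075 ]
 [ 0.654   0.0151  0.085 ]
 [ 0.4627  0.0634  0.018 ]
 [ 0.4295 -0.0399  0.018 ]]
0 0.11045340698005204 -10.258958222050873 [0.57236823 0.17616022 0.15      ]
2 0.10540313100763206 -10.157124045762195 [0.54407829 0.08961071 0.151     ]
4 0.10785654747815615 -9.58173661357645 [0.54067805 0.05468599 0.132     ]
6 0.09819044001337847 -10.050044604706262 [0.53756468 0.00563775 0.075     ]
row frame
 [[ 0.0552 -0.    ]
 [-0.0552  0.    ]
 [ 0.0403 -0.0901]
 [-0.0651 -0.0903]
 [ 0.0444 -0.1245]
 [-0.0635 -0.1258]
 [ 0.0452 -0.1738]
 [-0.053  -0.1742]
 [ 0.109  -0.144 ]
 [-0.0878 -0.1305]
 [-0.1021 -0.238 ]]
```

```bash
python3 -m handwheel '[[0,0,-0.019,0,0,0,0],[0,0,0,-0.117,-0.109,0,0],[0,0,0,-0.117,-0.109,0,0],[0,0,0,-0.117,-0.109,0,0],[0,0,0,-0.117,-0.109,0,0],[0,0,0,-0.117,-0.109,0,0],[0,0,0,-0.117,-0.109,0,0],[0,0,0,-0.117,-0.109,0,0]]'
python3 -m handwheel '[[0,0,0,-0.117,-0.109,0,0],[0,0,0,-0.117,-0.109,0,0],[0,0,0,-0.117,-0.109,0,0],[0,0,0,-0.117,-0.109,0,0],[0,0,0,-0.117,-0.109,0,0],[0,0,0,-0.117,-0.109,0,0],[0,0,0,-0.117,-0.109,0,0],[0,0,0,0,0,0,0]]'
cat >> h.py <<'E'
from scipy.spatial.transform import Rotation as Ro
a=np.radians(-10.15);R=np.array([[np.cos(a),np.sin(a)],[-np.sin(a),np.cos(a)]]);O=np.array([.5724,.1762])
def st():
    o=ctrl.get_obs();q=o['eef_rot'];M=Ro.from_quat([q[1],q[2],q[3],q[0]]).as_matrix()
    print("t",o['time_s'],"row xy",(R@(np.array(o['eef_pos'])[:2]-O)).round(4),"z",o['eef_pos'][2],"F",np.round(o['wrist_force'],2),"op",o['opening'])
    print("tool y in row",R@M[:2,1],"tool z",M[:,2].round(4))
E
python3 - <<'E'
from h import *
st()
cv2.imwrite("pics/w1.png",ctrl.camera("wrist"))
E
```

```text
time_s: 0.9
eef_pos: [0.3369, 0.2886, 0.2421]
eef_rot: [-0.0, 0.088, 0.996, -0.0]
wrist_force: [1.3, 0.3, -0.5]
opening: 0.001
grasp_force: 0.0
time_s: 1.7
eef_pos: [0.5404, 0.017, 0.2418]
eef_rot: [0.0, 0.091, 0.996, -0.001]
wrist_force: [0.3, 0.6, -0.5]
opening: -0.001
grasp_force: 0.0
t 1.7 row xy [-0.0035 -0.1624] z 0.24177568261800156 F [ 0.29  0.56 -0.48] op -0.0012391541945086825
tool y in row [0.00526469 0.99998514] tool z [ 6.0e-04 -1.5e-03 -1.0e+00]
```

View pics/w1.png

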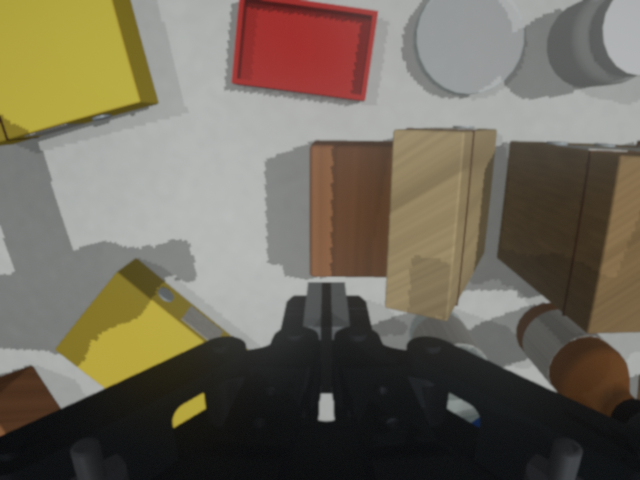

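The wrist view shows the box's -y top edge at (393,130)-(387,305) and the bookend's top at x 310-388, y 142-276. The fingertips are at (327,285).

```bash
python3 - <<'E'
from h import *
p=ray("wrist",[(393,130),(387,305),(472,128),(449,319),(310,142),(310,276),(590,152)],[.132,.132,.151,.151,.075,.075,.15])
print(((p[:,:2]-O)@R.T).round(4))
E
```

```text
[[-0.0682 -0.1217]
 [ 0.0393 -0.1215]
 [-0.0699 -0.083 ]
 [ 0.0399 -0.0872]
 [-0.0588 -0.1709]
 [ 0.0414 -0.1723]
 [-0.0583 -0.0148]]
```

```bash
python3 -m handwheel '[[0,0,0,0.032,0,0.144,0],[0,0,0,0,0,0.144,0],[0,0,0,0,0,0.144,0],[0,0,0,0,0.033,0,0],[0,0,0,0,0.033,0,0],[0,0,0,0,0.027,0,0],[0,0,0,0,0.02,0,0],[0,0,0,0,0.02,0,0]]'
python3 -c "from h import *;st()"
python3 -m handwheel '[[0,0,0,0,0.02,0,0],[0,0,0,0,0.02,0,0],[0,0,0,0,0.02,0,0],[0,0,0,0,0.02,0,0],[0,0,0,0,0.013,0,0],[0,0,0,0,0,0,0],[0,0,0,0,0,0,0],[0,0,0,0,0,0,0]]'
python3 - <<'E'
from h import *
st()
cv2.imwrite("pics/s2.png",cv2.resize(ctrl.camera("scene")[160:320,250:450],None,fx=3,fy=3))
E
```

```text
time_s: 2.55
eef_pos: [0.537, 0.0635, 0.1149]
eef_rot: [0.002, 0.088, 0.996, -0.0]
wrist_force: [-2.2, -4.0, 10.9]
opening: 0.001
grasp_force: 6.6
t 2.55 row xy [-0.015  -0.1172] z 0.11487284065036259 F [-2.19 -3.98 10.87] op 0.0005896301865709244
tool y in row [-9.61710947e-04  9.99999529e-01] tool z [ 3.8e-03 -5.0e-04 -1.0e+00]
time_s: 3.35
eef_pos: [0.5446, 0.0901, 0.1209]
eef_rot: [0.005, 0.088, 0.996, -0.0]
wrist_force: [-14.4, -3.0, 43.7]
opening: -0.005
grasp_force: 20.4
t 3.35 row xy [-0.0121 -0.0897] z 0.12088662500347824 F [-14.35  -3.04  43.73] op -0.005143345097624061
tool y in row [-8.71319258e-04  9.99999467e-01] tool z [ 0.0099 -0.0012 -1.    ]
```

View pics/s2.png

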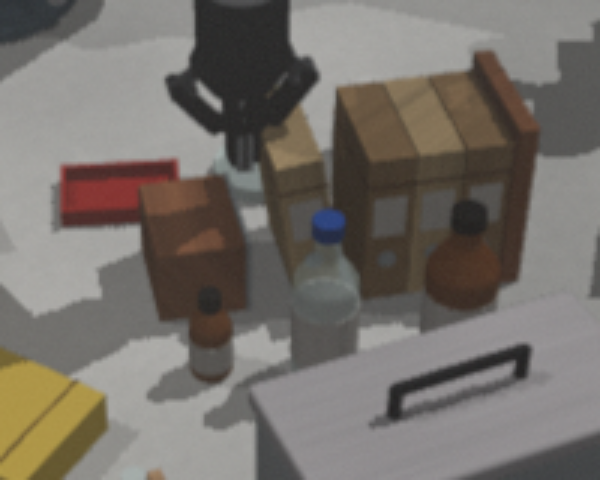

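The gripper's spread linkage is pressing down on the box's rising top edge (43 N vertical). I'll raise the tool and hold it in y.

```bash
python3 -m handwheel '[[0,0,0,0,0,-0.02,0],[0,0,0,0,0,-0.02,0],[0,0,0,0,0,-0.02,0],[0,0,0,0,0,-0.01,0],[0,0,0,0,0,0,0],[0,0,0,0,0,0,0],[0,0,0,0,0,0,0],[0,0,0,0,0,0,0]]'
python3 - <<'E'
from h import *
st()
cv2.imwrite("pics/s3.png",cv2.resize(ctrl.camera("scene")[160:320,250:450],None,fx=3,fy=3))
E
```

```text
time_s: 4.2
eef_pos: [0.5401, 0.0902, 0.1332]
eef_rot: [-0.0, 0.088, 0.996, -0.0]
wrist_force: [-0.2, -0.3, 0.0]
opening: -0.0
grasp_force: 0.0
t 4.2 row xy [-0.0166 -0.0904] z 0.133214850920192 F [-0.22 -0.31  0.01] op -1.129575571509554e-05
tool y in row [2.56108273e-05 9.99999991e-01] tool z [-9.e-04  0.e+00 -1.e+00]
```

View pics/s3.png

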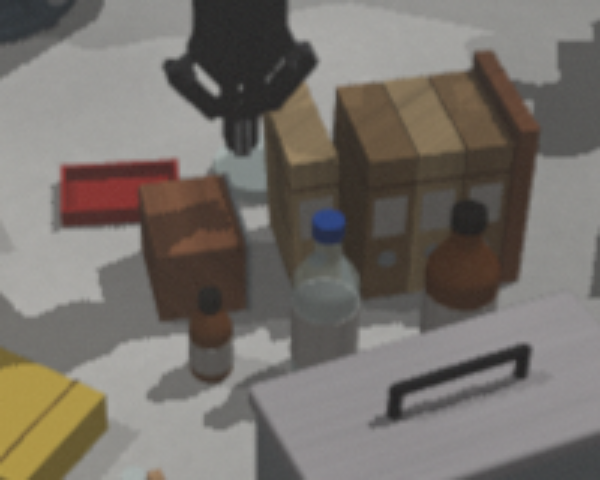

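```bash
python3 -m handwheel '[[0,0,0,0,0,-0.1,0],[0,0,0,0,0,-0.13,0],[0,0,0,-0.033,-0.14,0,0],[0,0,0,0,-0.14,0,0],[0,0,0,0,-0.14,0,0],[0,0,0,0,0,0,0],[0,0,0,0,0,0,0],[0,0,0,0,0,0,0]]'
python3 - <<'E'
from h import *
st()
t=cv2.resize(ctrl.camera("top")[170:315,175:345],None,fx=4,fy=4,interpolation=cv2.INTER_CUBIC)[:,:500]
w=cv2.resize(ctrl.camera("wrist"),None,fx=.9,fy=.9)
cv2.imwrite("pics/w4.png",w)
E
```

```text
time_s: 5.05
eef_pos: [0.528, -0.0349, 0.2025]
eef_rot: [-0.0, 0.088, 0.996, 0.0]
wrist_force: [0.8, -0.3, 0.0]
opening: -0.002
grasp_force: 0.0
t 5.05 row xy [-0.0065 -0.2156] z 0.20253832216362908 F [ 0.78 -0.27  0.02] op -0.0019110260007652762
tool y in row [-3.09552177e-04  9.99999851e-01] tool z [-3.e-04  5.e-04 -1.e+00]
```

View pics/w4.png

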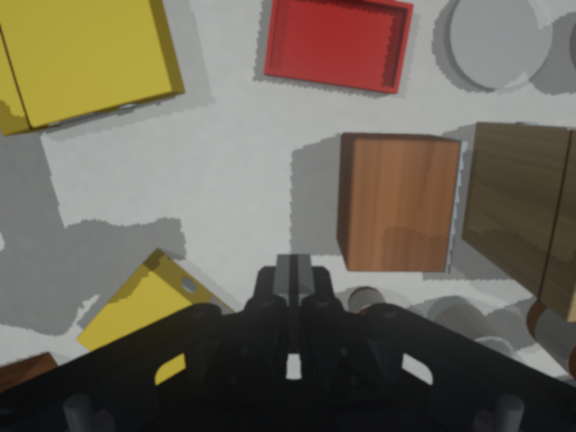

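In the wrist view (0.9x), the bookend's top corners are (351,136), (356,271), (461,140) and (447,272). The box's foot edge runs (478,122)-(462,240), so it stands upright with some yaw.

```bash
python3 - <<'E'
from h import *
p=ray("wrist",np.array([(351,136),(356,271),(461,140),(447,272),(478,122),(463,240),(572,126),(576,320)])/.9,[.075]*4+[0,0,.15,.15])
q=(p[:,:2]-O)@R.T;print(q.round(4))
for i in(0,2,4,6):d=q[i+1]-q[i];print(np.linalg.norm(d),np.degrees(np.arctan2(d[1],d[0])))
E
```

```text
[[-0.0562 -0.1754]
 [ 0.0437 -0.1674]
 [-0.0544 -0.0982]
 [ 0.045  -0.0973]
 [-0.0649 -0.0505]
 [ 0.0462 -0.0515]
 [-0.0687 -0.0731]
 [ 0.0434 -0.0462]]
0.10022869271093858 4.563835072990145
0.09948753688254944 0.5345029146750316
0.11107879252797126 -0.5153126241049472
0.11527554576354318 13.492560678727134
```

```bash
python3 -m handwheel '[[0,0,0,0,0,0.164,0],[0,0,0,0,0,0.164,0],[0,0,0,0,0,0.164,0],[0,0,0,0,0,0,0],[0,0,0,0,0.033,0,0],[0,0,0,0,0.033,0,0],[0,0,0,0,0.02,0,0],[0,0,0,0,0,0,0]]'
python3 -c "from h import *;st()"
python3 -m handwheel '[[0,0,0,0,0.02,0,0],[0,0,0,0,0.02,0,0],[0,0,0,0,0.02,0,0],[0,0,0,0,0.02,0,0],[0,0,0,0,0.02,0,0],[0,0,0,0,0.02,0,0],[0,0,0,0,0,0,0],[0,0,0,0,0,0,0]]'
python3 -c "from h import *;st()"
```

```text
time_s: 5.95
eef_pos: [0.5345, -0.0094, 0.0577]
eef_rot: [0.002, 0.088, 0.996, -0.0]
wrist_force: [0.4, -0.6, -0.2]
opening: -0.001
grasp_force: 0.0
t 5.95 row xy [-0.0046 -0.1893] z 0.057731782586223974 F [ 0.45 -0.6  -0.19] op -0.0011442823577683485
tool y in row [-0.00185787  0.99999825] tool z [ 0.0047 -0.0011 -1.    ]
time_s: 6.75
eef_pos: [0.5383, 0.0261, 0.0545]
eef_rot: [-0.001, 0.088, 0.996, 0.0]
wrist_force: [-0.4, -0.4, -0.1]
opening: -0.001
grasp_force: 0.0
t 6.75 row xy [-0.0071 -0.1537] z 0.05451256603542059 F [-0.35 -0.44 -0.12] op -0.0012984388830217103
tool y in row [-5.30560173e-04  9.99999549e-01] tool z [-0.0013  0.001  -1.    ]
```

```bash
python3 -m handwheel '[[0,0,0,0,0.01,0,0],[0,0,0,0,0.01,0,0],[0,0,0,0,0.01,0,0],[0,0,0,0,0.01,0,0],[0,0,0,0,0,0,0],[0,0,0,0,0,0,0],[0,0,0,0,0,0,0],[0,0,0,0,0,0,0]]'
python3 - <<'E'
from h import *
st()
t=cv2.resize(ctrl.camera("top")[185:265,195:345],None,fx=5,fy=5,interpolation=cv2.INTER_CUBIC)
cv2.imwrite("pics/t5.png",t)
E
```

```text
time_s: 7.55
eef_pos: [0.541, 0.0372, 0.055]
eef_rot: [0.0, 0.088, 0.996, 0.0]
wrist_force: [0.6, -2.4, -1.6]
opening: -0.0
grasp_force: 1.0
t 7.55 row xy [-0.0064 -0.1424] z 0.055027712226530634 F [ 0.56 -2.44 -1.59] op -9.360901598028196e-05
tool y in row [6.41401285e-05 9.99999965e-01] tool z [ 1.e-04  2.e-04 -1.e+00]
```

View pics/t5.png

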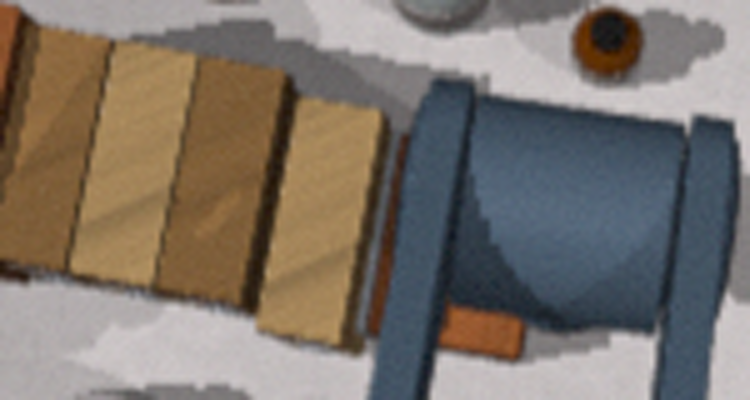

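The top view shows the box upright and square, with small gaps to the row at (285,200) and to the bookend at (375,220). I'll keep pushing.

```bash
python3 -m handwheel '[[0,0,0,0,0.008,0,0],[0,0,0,0,0.008,0,0],[0,0,0,0,0.007,0,0],[0,0,0,0,0,0,0],[0,0,0,0,0,0,0],[0,0,0,0,0,0,0],[0,0,0,0,0,0,0],[0,0,0,0,0,0,0]]'
python3 -c "from h import *;st()"
python3 -m handwheel '[[0,0,0,0,0.007,0,0],[0,0,0,0,0.007,0,0],[0,0,0,0,0,0,0],[0,0,0,0,0,0,0],[0,0,0,0,0,0,0],[0,0,0,0,0,0,0],[0,0,0,0,0,0,0],[0,0,0,0,0,0,0]]'
python3 -c "from h import *;st()"
```

```text
time_s: 8.4
eef_pos: [0.5422, 0.044, 0.055]
eef_rot: [-0.0, 0.088, 0.996, 0.0]
wrist_force: [0.4, -2.7, -0.8]
opening: 0.0
grasp_force: 1.0
t 8.4 row xy [-0.0064 -0.1355] z 0.054996848799785204 F [ 0.44 -2.69 -0.81] op 0.000174762595978406
tool y in row [4.88614467e-06 9.99999982e-01] tool z [-0.e+00  2.e-04 -1.e+00]
time_s: 9.2
eef_pos: [0.5417, 0.0457, 0.0548]
eef_rot: [-0.001, 0.088, 0.996, -0.002]
wrist_force: [-4.7, -14.5, 2.3]
opening: 0.002
grasp_force: 7.5
t 9.2 row xy [-0.0073 -0.1338] z 0.054819386816386935 F [ -4.73 -14.46   2.31] op 0.0016288876865085415
tool y in row [-2.74684479e-04  9.99992065e-01] tool z [-0.0033 -0.0035 -1.    ]
```

The force rose to 15 N at y = -0.134, which matches the predicted snug position. I'll back off and check.

```bash
python3 -m handwheel '[[0,0,0,0,-0.02,0,0],[0,0,0,0,-0.1,0,0],[0,0,0,0,-0.13,0,0],[0,0,0,0,0,-0.16,0],[0,0,0,0,0,-0.16,0],[0,0,0,0,-0.05,-0.16,0],[0,0,0,0,0,0,0],[0,0,0,0,0,0,0]]'
python3 - <<'E'
from h import *
st()
t=cv2.resize(ctrl.camera("top")[185:265,195:345],None,fx=5,fy=5,interpolation=cv2.INTER_CUBIC)
s=cv2.resize(ctrl.camera("scene")[185:270,280:430],None,fx=2,fy=2)
cv2.imwrite("pics/t6.png",np.vstack([t,np.pad(s,((0,0),(0,450),(0,0)))]))
E
```

```text
time_s: 10.0
eef_pos: [0.528, -0.0405, 0.2003]
eef_rot: [0.002, 0.089, 0.996, 0.0]
wrist_force: [-0.8, 0.1, -0.3]
opening: -0.0
grasp_force: 0.0
t 10.0 row xy [-0.0055 -0.2211] z 0.20034433512760902 F [-0.79  0.11 -0.34] op -0.00023976038543781323
tool y in row [2.63015179e-04 9.99999842e-01] tool z [ 3.6e-03 -1.0e-04 -1.0e+00]
```

View pics/t6.png

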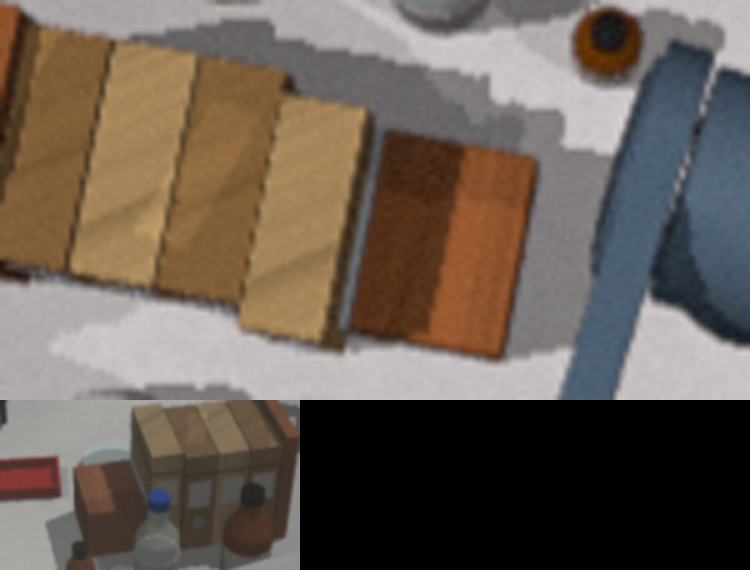

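The box is flush with the row, and the bookend stands behind it with outer edge (537,160)-(500,357). I'll check the numbers.

```bash
python3 - <<'E'
from h import *
p=ray("top",np.array([(537,160),(500,357),(368,112),(325,347),(285,72),(243,303),(282,95),(240,325)])/5+[195,185],[.075]*2+[.15]*6)
q=(p[:,:2]-O)@R.T;print(q.round(4))
for i in(0,2,4):d=q[i+1]-q[i];print(np.linalg.norm(d),np.degrees(np.arctan2(d[1],d[0])))
E
```

```text
[[ 0.0418 -0.1204]
 [-0.0558 -0.1193]
 [ 0.0425 -0.0414]
 [-0.0677 -0.0412]
 [ 0.0543 -0.0003]
 [-0.0542 -0.0006]
 [ 0.0435 -0.0009]
 [-0.0644 -0.001 ]]
0.09757162747003811 179.31041643810138
0.11023065145585577 179.90321129806205
0.10849577938345945 -179.87036589264366
```

Box spans y from -0.001 to -0.041, and the bookend's outer edge is at -0.120, so its face is at -0.040. Everything is snug and square, with x offsets of about 12 mm and 6 mm.

```bash
python3 -c "
from bench import ctrl
print(ctrl.hand_in())"
```

```text
the job is handed in; nothing more can be done
None
```

I pushed the slumped box upright, slid the bookend up until it and the box sat snug against the row and square to it, then handed the job in (no verdict shown); one risk is that during the upright push the gripper's linkage pressed on the box top with about 44 N of wrist force, against the 40 N limit for the gripper body.

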